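# Take the hidden glaze test tile from under the flap and hold it up in the viewing stand

## Robot

A 6-joint arm with a two-finger parallel gripper is mounted at the origin on a cart in front of the work surface, level with it; the furniture and walls round the work are solid. World frame = base frame: x ahead of the robot, y to its left, z up, the work surface at z = 0. Lengths are in mm, angles in rad, forces in N, time in s.
With the tool pointing down it reaches from about 350 to 950 mm from the base axis. Payload 17.4 kg.
Tool frame: the origin (TCP) lies between the finger pads; the fingertips stand tcp_to_tips ahead of it and the grasp point (between the pads) lies 8 mm behind it (tcp_to_tips is the distance from the TCP to the fingertips, in mm); z points along the fingers, y is the line along which they close (so a half turn about z gives the same grasp; the last joint's range is limited). The gripper opens to 93 mm and grips with 3 to 60 N. Pads are 15 mm wide; open, the fingers measure 128 mm over their backs; the gripper's body (75 mm by 188 mm) begins 65 mm behind the grasp point.
Start: joints at [-1.159, 0.116, 1.442, -0, 1.584, -0.038], TCP at [293.472, -607.871, 229.646] pointing down, gripper open.
Joint ranges: [-2.83, 2.83], [-0.83, 2.19], [0.07, 2.5], [-1.14, 4.28], [0.01, 3], [-2.97, 2.97]. Speed limits (rad/s): [1.89, 1.89, 2.22, 3.14, 3.14, 3.14].

## Interface

Orientations are given as a unit quaternion [w, x, y, z].
In Python, from plant import read_state, read_camera, camera_params, hand_in, tcp_to_tips gives the robot as it stands.
- The arm moves only by the tool apply_moves, never from a script. Its argument "motion" is a list of rows, each an object of numbers: "x", "y", "z": the shift along the tool's x, y, z in mm; "ax", "ay", "az": the turn, a rotation vector about the tool's x, y, z in rad; "jaw": the closure, from 0 (fully open) to 1 (shut). A call has 1 to 5 rows; each row is the pose to reach, as a shift and turn from the pose commanded when the call began, along the tool's axes at that moment; what a row does not reach only later rows make up. A row lasts 1/12 s, in which the tool goes at most 41.7 mm and 7.16 degrees, less where a joint would pass 70% of its speed; a pose out of reach is approached as far as the arm can. A call with a gripper value outside its range is refused whole. The fingers move at their own pace and stop on an object; "grip_force" is the grip in N (left out, the last holds). Time passes only in rows, so rows that repeat a pose let the fingers close. It gives the time, the measured TCP pose, the force, the opening and the grip force at its end, in the units of the state.
- read_state(): the state, without advancing time (a new reading comes with each control period).
- read_camera(name): name is "side" or "top" or "wrist"; returns (picture, depth): 384x512x3 uint8, red, green, blue; 384x512 float32, mm along the optical axis (not along the pixel's ray), 0 where there is no reading.
- camera_params(name): a dict with "fovy" (degrees; the focal length in pixels is half the picture's height over the tangent of half this angle, whatever the lens; pixels are square), "cx", "cy" (the principal point, pixels), "rvec" (rotation vector, rad) and "tvec" (3), from world to camera coordinates, as OpenCV has them. Camera axes: x right, y down, z forward; pixel columns grow to the right and rows downward; lengths in mm; the calibration is good to about 2 mm. A picture is of the moment at which its call begins: read the wrist's pose just before it. camera_params takes no time and is no camera call; for the wrist camera it gives the pose at the moment of the call.
- hand_in(): hands the job in; it is judged then, once.
The state is a dict: "time_s": time; "joint_positions": joint angles; "qd": joint speeds; "joint_efforts": joint torques, N m; "eef_pos": TCP position; "tool_rot": TCP orientation; "force": force on the tool from outside, world axes, zero at the start; "moment": the same for the moment, N m; "grip_width": opening from 0.0 (shut) to 1.0 (fully open); "grip_force": force on a finger pad.
Only numpy, scipy, OpenCV 4.12 (cv2) and the standard library are available. Lean on these libraries where they do the work, as an engineer would, in place of code of your own. Each camera call takes 0.05 s, during which the arm holds its last target. There are 200 camera calls.

## Task

Swing the wooden cover flap of the tile box on the banding wheel up past upright so that it stays open, draw the dark green glaze test tile straight up out of its slot, and carry it to the viewing stand with the two posts. Hold it there upright with its middle midway between the two orange balls, at their height, its broad faces square to the line of sight through the stand (so the tile's width runs along the line from ball to ball) and touching nothing but your fingers. Finish while still holding it so, with the flap left open and the other tiles and the two cups left where they are.

Things in the scene. Friction and masses are not known exactly. Their poses are not given: they have to be found in the camera images.
- flap (a joint): Opening angle of the cover flap, rad: 0 shut, pi/2 upright, 1.95 the stop, leaning back. The flap starts shut or slightly ajar. A friction hinge keeps it at any angle where it is left; moving it takes about 1.5 N at the tongue.
- flap_grip (a point): Grip point on the dark wooden tongue that projects from the middle of the flap's front edge, in the flap's plane: 12 mm wide (along the box's y), 10 mm thick, 32 mm long; this point is 21 mm past that edge and, when shut, 24 mm in front of the box and 134 mm above the table. Straddle it from above and pinch its 12 mm; it can turn between the pads as the flap swings. Moves with the flap.
- flap_hinge (a point): Middle of the flap's hinge axis at the back top edge of the box, 134 mm above the table. The axis runs along the box's y; flap_grip circles it at 113 mm. Opening takes the tongue up, then back along the box's +x.
- tile_box: Plywood box fixed on the wheel head (does not turn; top 61 mm above the table), 92 (x) x 176 (y) x 68 mm high, walls and floor 6 mm; origin at the centre of its underside, tongue to its -x. Three slots, 12 x 38 mm, at its x = -18, y = -44, 0, 44 mm, with rails 14 mm above the floor, hold a tile each. End walls are 38 mm from the outer slots' centres: open the fingers at most 40 mm in there.
- green_tile: Dark green glazed test tile, 8 mm thick (its own x) x 34 mm wide (y) x 58 mm tall (z), about 35 g; origin at the centre of its lower end. It stands in one of the three slots, which one varies, its thickness along the box's y. Its lower end is 67 mm and its top 125 mm above the table, 4 mm under the box's rim. Grasp it across its 8 mm from above.
- green_tile_middle (a point): Middle of the dark green tile, 29 mm above its lower end.
- white_tile: Off-white test tile of the same size in another slot; leave it there. Origin at the centre of its lower end.
- orange_tile: Orange-brown test tile of the same size in another slot; leave it there. Origin at the centre of its lower end.
- view_stand: Viewing stand fixed to the table left of the wheel: grey base 85 (x) x 170 (y) x 8 mm with a white card, and two 8 mm steel posts at its y = -70 and +70 mm, each topped by an orange ball of 18 mm diameter, ball centres 130 mm above its underside. Origin at the centre of its underside. The line of sight runs along its x; either tile face may look either way.
- view_point (a point): The viewing point: midway between the two orange balls at their centres' height, 130 mm above the table.
- cream_cup: Cream tea cup, 61 mm across and 67 mm tall, standing loose on the table near the robot; leave it alone. Origin at the centre of its foot.
- teal_cup: Teal-green tea cup, 60 mm across and 71 mm tall, standing loose on the table to the right of the wheel; leave it alone. Origin at the centre of its foot.

How it is judged (in metres and radians):
On the way, in this order (a step that is already met when the one before it is completed fails the run):
1. the cover flap is swung up to upright or past it (value of joint flap above 1.45 rad), for 0.2 s.
2. the green tile is held by the fingers clear above the box, the flap still open (height (world z) of green_tile above 0.135 m and value of joint flap above 1.3 rad and contact force between the fingers and green_tile above 1 N), for 0.2 s.
At the end, for the whole second after the job is handed in: The green tile is held still and upright (within 0.2 rad) by the fingers alone, its middle within 20 mm of the viewing point, its thickness within 0.25 rad of the stand's x, not touching the stand, and the flap is still open (over 1.3 rad) (distance between green_tile_middle and view_point below 0.02 m and angle between green_tile's own z axis and vertical below 0.2 rad and angle between the x axis of green_tile and the x axis of view_stand, either way round below 0.25 rad and contact force between the fingers and green_tile above 1 N and contact force between green_tile and view_stand below 0.2 N and linear speed of green_tile below 0.02 m/s and value of joint flap above 1.3 rad); the arm keeps its last pose, push and grip.
It fails at once if another tile is shifted more than 20 mm or lifted out (distance of any of white_tile, orange_tile from where it was at the start of the episode above 0.02 m).
It fails at once if a cup is shifted more than 20 mm or tipped over (distance of any of cream_cup, teal_cup from where it was at the start of the episode above 0.02 m or angle between any of cream_cup, teal_cup's own z axis and vertical above 0.6 rad).
It also fails if it takes over 51 s, if anything falls off the work surface, if the arm or the gripper's body presses on something with over 40 N, if the wrist force passes 120 N, or if a joint passes its speed limit or range.

## Working session

There is one attempt and no reset: what is moved stays moved. The work goes in short steps, Python scripts to look and compute and a tool call to move; the robot and the scene stay as the last step left them, time stands still between calls to the robot, and variables do not carry over. Pictures are saved under pics/ and viewed, at most 10 in all, crops included, and the job is handed in when it is done.

Besides the shell and the picture viewer there is one more tool, called after "Request:" by a JSON object that holds its "api" and its "payload". apply_moves: Moves the arm, as the interface text tells. Its arguments: {"type":"object","properties":{"motion":{"type":"array","items":{"type":"object","properties":{"x":{"type":"number"},"y":{"type":"number"},"z":{"type":"number"},"ax":{"type":"number"},"ay":{"type":"number"},"az":{"type":"number"},"jaw":{"type":"number"}}}},"grip_force":{"type":"number"}},"required":["motion"]}

```bash
mkdir -p pics; ls
cat > h.py <<'E'
import numpy as np, cv2
from plant import *
def cam(n):
    p=camera_params(n); im,d=read_camera(n)
    f=192/np.tan(np.radians(p['fovy'])/2); R=cv2.Rodrigues(np.array(p['rvec'],float))[0]; t=np.array(p['tvec'],float).ravel()
    return im,d,(f,p['cx'],p['cy'],R,t)
def cloud(d,c):
    f,cx,cy,R,t=c; v,u=np.mgrid[:384,:512]
    P=np.stack([(u-cx)/f*d,(v-cy)/f*d,d],-1); W=(P-t)@R; W[d==0]=np.nan; return W
def ray(u,v,z,c):
    f,cx,cy,R,t=c; o=-R.T@t; r=R.T@np.array([(u-cx)/f,(v-cy)/f,1]); return o+r*(z-o[2])/r[2]
E
python3 - <<'E'
from h import *
s=read_state(); print(s, tcp_to_tips if not callable(tcp_to_tips) else tcp_to_tips())
for n in('top','side'):
    im,d,c=cam(n); print(camera_params(n)); np.savez(n+'.npz',im=im,W=cloud(d,c))
    cv2.imwrite(f'pics/{n}0.png',im[:,:,::-1])
E
```

```text
pics
{'time_s': 0.0, 'joint_positions': array([-1.15882401e+00,  1.16438990e-01,  1.44223740e+00, -5.17239112e-06,
        1.58399138e+00, -3.78160388e-02]), 'qd': array([ 0.00107103, -0.00162064,  0.00047473,  0.00084253, -0.00115019,
        0.00191445]), 'joint_efforts': array([-2.06696990e-03, -7.21265101e+01, -6.22603440e+01,  7.77763501e-02,
        2.40720768e-02, -7.90107470e-05]), 'eef_pos': array([ 293.38012757, -607.70424063,  228.95416423]), 'tool_rot': array([-5.27695632e-04,  9.74817577e-01,  2.23003144e-01, -1.02520261e-04]), 'force': array([-0.48719503,  0.6210317 ,  0.34345366]), 'moment': array([ 0.02913898, -0.03542479, -0.03088566]), 'grip_force': 0.0, 'grip_width': 0.9986358736007744} 11.0
{'fovy': 53.35005648890164, 'cx': 252.9646896202801, 'cy': 198.77965510925557, 'rvec': array([ 2.16099876, -2.11531973,  0.15098867]), 'tvec': array([-123.89971139,  514.06835879, 1032.61005081])}
{'fovy': 44.863244130619734, 'cx': 261.37248878329973, 'cy': 192.09286737445206, 'rvec': array([ 1.95287213, -0.0415922 ,  0.00773611]), 'tvec': array([-497.14648427,   69.13756494, 1403.072192  ])}
```

View pics/top0.png

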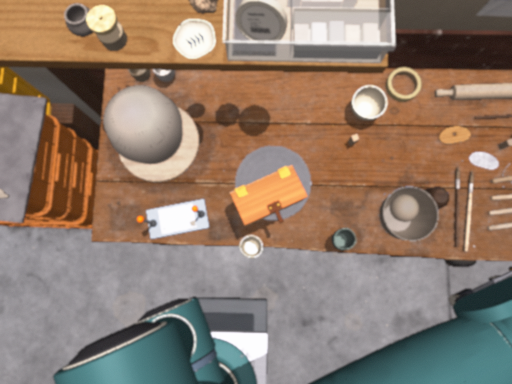

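View pics/side0.png

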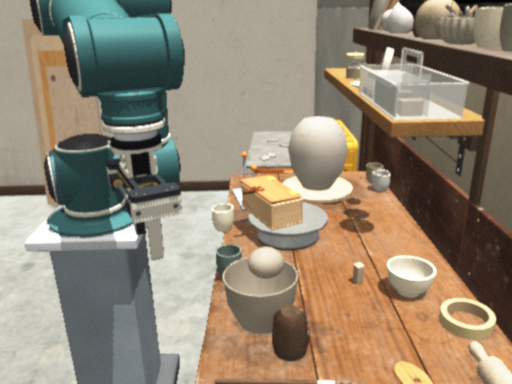

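The top view shows the box near (268,195) with its hinges at (240,190) and (284,172), and the tongue near (276,210). The stand balls are at (141,219) and (196,209), and the cups at (250,246) and (344,239). The side view confirms the flap is about shut.

Run:
```python
from h import *
D=np.load('top.npz'); im,W=D['im'],D['W']
hsv=cv2.cvtColor(im,cv2.COLOR_RGB2HSV)
sub=np.zeros((384,512),bool); sub[150:260,120:370]=1
def rep(name,m,area=3):
    n,l,st,ce=cv2.connectedComponentsWithStats((m&sub).astype(np.uint8))
    for i in range(1,n):
        if st[i,4]>=area: print(name,st[i],ce[i].round(1),np.nanmedian(W[l==i],0).round(1))
z=W[...,2]
H,S,V=hsv[...,0],hsv[...,1],hsv[...,2]
rep('orangeball',(S>190)&(V>150)&(H<13)&(z>105),4)
m=sub&(z>118)&(z<190)
rep('boxtop',m,20)
n,l,st,ce=cv2.connectedComponentsWithStats(m.astype(np.uint8))
k=1+np.argmax(st[1:,4]); m=l==k
P=W[m]; A=np.c_[P[:,:2],np.ones(len(P))]; print('plane',np.linalg.lstsq(A,P[:,2],rcond=None)[0])
r=cv2.minAreaRect(P[:,:2].astype(np.float32)); print(r)
rep('yellow',m&(H>20)&(H<32)&(S>120),5)
rep('dark',m&(V<120),5)
rep('cups',(z>50)&(z<90),40)
rep('stand',(z>4)&(z<30),100)
m=(z>3)&(z<30)&sub; m[:,:140]=0;m[:,212:]=0; m=m&(S<60)&(V>150)
print('standrect',cv2.minAreaRect(W[m][:,:2].astype(np.float32)))
cv2.imwrite('pics/crop.png',cv2.resize(im[150:260,120:320,::-1],(800,440),interpolation=cv2.INTER_CUBIC))
print(im[205:222:2,262:290:3].tolist()[0:0])
```

```text
boxtop [120 150  54  13 440] [146.3 155.7] [600.9 153.8 161.7]
boxtop [ 230  165   77   60 2579] [267.9 194.5] [ 513.4 -152.5  138.8]
boxtop [191 205   7   7  41] [193.8 208. ] [474.9  35.4 135.2]
boxtop [136 216   8   7  40] [139.6 218.6] [444.7 171.6 135. ]
plane [-4.68874481e-02 -2.27782614e-02  1.59456767e+02]
((502.255615234375, -157.70059204101562), (127.99247741699219, 176.05128479003906), 25.958688735961914)
yellow [279 167  12  11  91] [283.9 172.1] [ 572.3 -192.1  138.6]
yellow [235 186  13  11  94] [240.9 191.2] [520.7 -83.2 138.4]
cups [ 235  150   76   69 1988] [273.3 171.6] [ 602.3 -166.5   60. ]
cups [245 213  32  13  86] [266.5 217.7] [ 461.7 -157.9   60.9]
cups [332 228  24  22 142] [343.5 238.5] [ 409.9 -358.8   67. ]
cups [239 235  23  23  93] [249.9 246.2] [ 383.7 -107.4   64.2]
stand [ 120  150   77   32 1268] [161.5 166.2] [609.6 148.8  13.4]
stand [ 146  199   63   40 1604] [176.2 218.7] [458.8 107.2   8. ]
stand [335 230  16  18 169] [343.1 238.8] [ 411.4 -370.2    8.9]
stand [241 237  20  19 226] [250.8 246.1] [ 385.6 -109.9    9.7]
standrect ((535.6474609375, 120.7909927368164), (239.2783203125, 170.1586151123047), 11.781554222106934)
[]
```

View pics/crop.png

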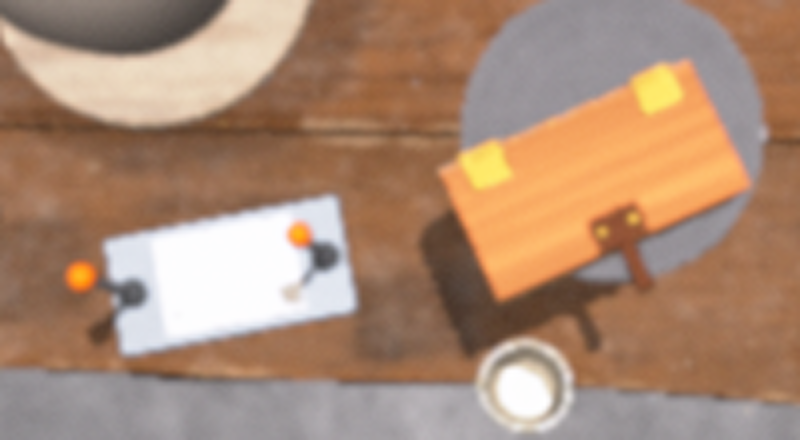

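The crop shows the tongue from about (622,240) to its tip at (645,287), the flap slightly ajar (about 0.05 rad), and the balls at (81,276) and (300,235). The measured ball spacing is 139.5 mm (should be 140) and the flap's extent is 128 x 176 mm (176 given), so the measurements fit. The box yaw is about 25.7°, which the tool already matches. The tongue grip point is near (455,-181), so I'm moving above it.

Request:
{"api": "apply_moves", "payload": {"motion": [{"x": 320,"y": -314,"z": -10},{"x": 320,"y": -314,"z": -10},{"x": 320,"y": -314,"z": -10},{"x": 320,"y": -314,"z": -10},{"x": 320,"y": -314,"z": -10}], "grip_force": 20}}

```text
invalid input at $.motion[0]: expected keys x, y, z, ax, ay, az, jaw
```

Request:
{"api": "apply_moves", "payload": {"motion": [{"x": 320,"y": -314,"z": -10,"ax": 0,"ay": 0,"az": 0,"jaw": 0.4},{"x": 320,"y": -314,"z": -10,"ax": 0,"ay": 0,"az": 0,"jaw": 0.4},{"x": 320,"y": -314,"z": -10,"ax": 0,"ay": 0,"az": 0,"jaw": 0.4},{"x": 320,"y": -314,"z": -10,"ax": 0,"ay": 0,"az": 0,"jaw": 0.4},{"x": 320,"y": -314,"z": -10,"ax": 0,"ay": 0,"az": 0,"jaw": 0.4}], "grip_force": 20}}

```text
time_s: 0.52
eef_pos: [364.0, -410.0, 233.9]
tool_rot: [-0.0, 0.975, 0.223, -0.0]
force: [0.6, -0.4, 0.2]
grip_width: 0.688
grip_force: 0.0
```

Request:
{"api": "apply_moves", "payload": {"motion": [{"x": 171,"y": -168,"z": -5,"ax": 0,"ay": 0,"az": 0,"jaw": 0.55},{"x": 171,"y": -168,"z": -5,"ax": 0,"ay": 0,"az": 0,"jaw": 0.55},{"x": 171,"y": -168,"z": -5,"ax": 0,"ay": 0,"az": 0,"jaw": 0.55},{"x": 171,"y": -168,"z": -5,"ax": 0,"ay": 0,"az": 0,"jaw": 0.55},{"x": 171,"y": -168,"z": -5,"ax": 0,"ay": 0,"az": 0,"jaw": 0.55}]}}

```text
time_s: 0.93
eef_pos: [434.3, -213.8, 238.6]
tool_rot: [0.0, 0.975, 0.223, 0.0]
force: [1.1, -0.1, -0.2]
grip_width: 0.454
grip_force: 0.0
```

Request:
{"api": "apply_moves", "payload": {"motion": [{"x": 24,"y": -23,"z": -1,"ax": 0,"ay": 0,"az": 0,"jaw": 0.55},{"x": 24,"y": -23,"z": -1,"ax": 0,"ay": 0,"az": 0,"jaw": 0.55},{"x": 24,"y": -23,"z": -1,"ax": 0,"ay": 0,"az": 0,"jaw": 0.55}]}}

```text
time_s: 1.18
eef_pos: [446.2, -183.4, 239.6]
tool_rot: [0.0, 0.974, 0.225, -0.0]
force: [0.2, -0.8, -0.2]
grip_width: 0.446
grip_force: 0.0
```

Run:
```python
from h import *
s=read_state(); print(s['eef_pos'],s['tool_rot'],s['time_s'])
im,d,c=cam('wrist'); W=cloud(d,c); np.savez('wrist1.npz',im=im,W=W); cv2.imwrite('pics/wrist1.png',im[:,:,::-1])
print(-c[3].T@c[4])
D=np.load('top.npz'); 
im,d,c=cam('top')
for u,v in((281.25,221.75),(278,215.5),(275.5,210)): print(ray(u,v,142,c))
for u,v in((193.8,208),(139.6,218.6)): print('ball',ray(u,v,130,c),ray(u,v,135,c))
```

```text
[ 446.21953684 -183.3750682   239.59600777] [ 5.06404022e-05  9.74469037e-01  2.24521920e-01 -1.09272770e-05] 1.1833
[ 515.19460564 -149.70149144  393.55686863]
[ 444.15050934 -186.19372941  142.        ]
[ 459.70230456 -177.87171923  142.        ]
[ 473.47247312 -171.41828453  142.        ]
ball [475.72340602  36.58576494 130.        ] [475.10243606  35.74865671 135.        ]
ball [445.64978409 173.51752509 130.        ] [445.18428993 171.97250165 135.        ]
```

View pics/wrist1.png

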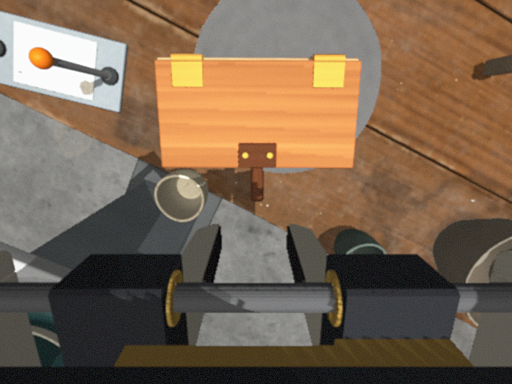

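The wrist view shows the flap's front edge at row 167 (columns 162–353) and the tongue between about (257,168) and (258,200). The cream cup is at (181,195), left of the tongue, and the fingers are below it in the image, free of everything.

Run:
```python
from h import *
D=np.load('wrist1.npz'); im,W=D['im'],D['W']; z=W[...,2]
yaw=0.4498; X=np.array([np.cos(yaw),np.sin(yaw)]);Y=np.array([-X[1],X[0]])
m=np.zeros((384,512),bool); m[50:205,150:365]=1; m&=(z>120)&(z<165)
P=W[m]; r=cv2.minAreaRect(P[:,:2].astype(np.float32)); print(r)
print(np.linalg.lstsq(np.c_[P[:,:2],np.ones(len(P))],P[:,2],rcond=None)[0])
mt=m.copy(); mt[:173]=0; T=W[mt]; print('tongue',len(T),T.mean(0),T.min(0),T.max(0)); q=T[:,:2]
print('in box axes x,y,z', (q@X).min(),(q@X).max(),(q@Y).min(),(q@Y).max())
e=read_state()['eef_pos']; print('tcp',e[:2]@X,e[:2]@Y)
F=W[m&(np.arange(384)[:,None]<165)]; q=F[:,:2]; print('flap', (q@X).min(),(q@X).max(),(q@Y).min(),(q@Y).max(),(q@Y).mean())
im,d,c=cam('side'); W=cloud(d,c)
g=(abs(W[...,0]-433)<2)
```

```text
((501.493896484375, -159.53884887695312), (127.96099853515625, 176.07940673828125), 26.078636169433594)
[-4.86483032e-02 -2.31362766e-02  1.60102422e+02]
tongue 367 [ 456.67397617 -180.59333567  142.41019071] [ 442.75733115 -191.11876669  139.3285467 ] [ 470.56809582 -170.18121167  144.7139468 ]
in box axes x,y,z 318.26841118451 345.74261313685 -366.90926345415795 -355.56389685652965
tcp 320.8711951865939 -360.46983538130405
flap 353.1363138875355 446.56246446938866 -449.7093624294002 -273.6461189831588 -361.4642949580274
```

Request:
{"api": "apply_moves", "payload": {"motion": [{"x": 8.5,"y": 1,"z": 35,"ax": 0,"ay": 0,"az": 0,"jaw": 0.55},{"x": 8.5,"y": 1,"z": 70,"ax": 0,"ay": 0,"az": 0,"jaw": 0.55},{"x": 8.5,"y": 1,"z": 90,"ax": 0,"ay": 0,"az": 0,"jaw": 0.55},{"x": 8.5,"y": 1,"z": 105,"ax": 0,"ay": 0,"az": 0,"jaw": 0.55},{"x": 8.5,"y": 1,"z": 105,"ax": 0,"ay": 0,"az": 0,"jaw": 0.55}]}}

```text
time_s: 1.75
eef_pos: [452.3, -182.5, 131.1]
tool_rot: [-0.001, 0.975, 0.222, -0.002]
force: [-0.1, 0.0, -0.3]
grip_width: 0.448
grip_force: 0.0
```

Request:
{"api": "apply_moves", "payload": {"motion": [{"x": 0,"y": 0,"z": 0,"ax": 0,"ay": 0,"az": 0,"jaw": 0.95},{"x": 0,"y": 0,"z": 0,"ax": 0,"ay": 0,"az": 0,"jaw": 0.95},{"x": 0,"y": 0,"z": 0,"ax": 0,"ay": 0,"az": 0,"jaw": 0.95},{"x": 0,"y": 0,"z": 0,"ax": 0,"ay": 0,"az": 0,"jaw": 0.95},{"x": 0,"y": 0,"z": 0,"ax": 0,"ay": 0,"az": 0,"jaw": 0.95}], "grip_force": 12}}

```text
time_s: 2.17
eef_pos: [454.2, -182.1, 135.5]
tool_rot: [0.0, 0.975, 0.223, 0.0]
force: [0.3, -0.3, 0.2]
grip_width: 0.139
grip_force: 0.0
```

Request:
{"api": "apply_moves", "payload": {"motion": [{"x": 0,"y": 0,"z": 0,"ax": 0,"ay": 0,"az": 0,"jaw": 0.98},{"x": 0,"y": 0,"z": 0,"ax": 0,"ay": 0,"az": 0,"jaw": 0.98},{"x": 0.5,"y": 0,"z": -6,"ax": 0,"ay": 0,"az": 0,"jaw": 0.98},{"x": 2,"y": 0,"z": -17,"ax": 0,"ay": 0,"az": 0,"jaw": 0.98},{"x": 2,"y": 0,"z": -17,"ax": 0,"ay": 0,"az": 0,"jaw": 0.98}]}}

```text
time_s: 2.58
eef_pos: [456.2, -181.4, 153.4]
tool_rot: [0.001, 0.975, 0.223, 0.001]
force: [-1.2, -5.6, 1.1]
grip_width: 0.129
grip_force: 12.0
```

Request:
{"api": "apply_moves", "payload": {"motion": [{"x": 3,"y": 0,"z": -11,"ax": 0,"ay": 0,"az": 0,"jaw": 0.98},{"x": 6.7,"y": 0,"z": -21.6,"ax": 0,"ay": 0,"az": 0,"jaw": 0.98},{"x": 17.5,"y": 0,"z": -41.4,"ax": 0,"ay": 0,"az": 0,"jaw": 0.98},{"x": 32,"y": 0,"z": -58.6,"ax": 0,"ay": 0,"az": 0,"jaw": 0.98},{"x": 49.7,"y": 0,"z": -72.6,"ax": 0,"ay": 0,"az": 0,"jaw": 0.98}]}}

```text
time_s: 3.0
eef_pos: [500.8, -159.8, 225.3]
tool_rot: [0.001, 0.975, 0.223, 0.0]
force: [4.2, -8.1, -4.2]
grip_width: 0.127
grip_force: 12.0
```

Request:
{"api": "apply_moves", "payload": {"motion": [{"x": 20,"y": 0,"z": -10.3,"ax": 0,"ay": 0,"az": 0,"jaw": 0.98},{"x": 41.9,"y": 0,"z": -16.3,"ax": 0,"ay": 0,"az": 0,"jaw": 0.98},{"x": 64.4,"y": 0,"z": -18,"ax": 0,"ay": 0,"az": 0,"jaw": 0.98},{"x": 81,"y": 0,"z": -16,"ax": 0,"ay": 0,"az": 0,"jaw": 0.98},{"x": 84,"y": 0,"z": -15.6,"ax": 0,"ay": 0,"az": 0,"jaw": 0.98}]}}

```text
time_s: 3.42
eef_pos: [578.4, -122.4, 240.3]
tool_rot: [0.001, 0.975, 0.223, 0.001]
force: [2.7, -6.6, 8.2]
grip_width: 0.126
grip_force: 12.0
```

Request:
{"api": "apply_moves", "payload": {"motion": [{"x": 0,"y": 0,"z": 0,"ax": 0,"ay": 0,"az": 0,"jaw": 0.98},{"x": 0,"y": 0,"z": 0,"ax": 0,"ay": 0,"az": 0,"jaw": 0.98},{"x": 0,"y": 0,"z": 0,"ax": 0,"ay": 0,"az": 0,"jaw": 0.98}]}}

```text
time_s: 3.67
eef_pos: [577.0, -123.1, 240.6]
tool_rot: [0.001, 0.975, 0.223, 0.001]
force: [5.0, -4.5, 6.2]
grip_width: 0.129
grip_force: 12.0
```

Request:
{"api": "apply_moves", "payload": {"motion": [{"x": 0,"y": 0,"z": 0,"ax": 0,"ay": 0,"az": 0,"jaw": 0.5},{"x": 0,"y": 0,"z": 0,"ax": 0,"ay": 0,"az": 0,"jaw": 0.5},{"x": 0,"y": 0,"z": 0,"ax": 0,"ay": 0,"az": 0,"jaw": 0.5},{"x": 0,"y": 0,"z": -30,"ax": 0,"ay": 0,"az": 0,"jaw": 0.5},{"x": 0,"y": 0,"z": -60,"ax": 0,"ay": 0,"az": 0,"jaw": 0.5}]}}

```text
time_s: 4.08
eef_pos: [575.4, -122.5, 298.6]
tool_rot: [-0.001, 0.975, 0.223, -0.002]
force: [0.2, 0.2, 0.9]
grip_width: 0.442
grip_force: 0.0
```

Request:
{"api": "apply_moves", "payload": {"motion": [{"x": -40,"y": 0,"z": 0,"ax": 0,"ay": 0,"az": 0,"jaw": 0.7},{"x": -80,"y": 0,"z": 0,"ax": 0,"ay": 0,"az": 0,"jaw": 0.7},{"x": -120,"y": 0,"z": 0,"ax": 0,"ay": 0,"az": 0,"jaw": 0.7},{"x": -146,"y": 0,"z": 0,"ax": 0,"ay": 0,"az": 0,"jaw": 0.7},{"x": -146,"y": 0,"z": 0,"ax": 0,"ay": 0,"az": 0,"jaw": 0.7}]}}

```text
time_s: 4.5
eef_pos: [441.6, -187.6, 300.4]
tool_rot: [0.0, 0.975, 0.222, 0.0]
force: [-0.7, 0.3, -0.5]
grip_width: 0.297
grip_force: 0.0
```

Request:
{"api": "apply_moves", "payload": {"motion": [{"x": 0,"y": 0,"z": 0,"ax": 0,"ay": 0,"az": 0,"jaw": 0.7},{"x": 0,"y": 0,"z": 0,"ax": 0,"ay": 0,"az": 0,"jaw": 0.7}]}}

```text
time_s: 4.67
eef_pos: [445.0, -186.2, 299.8]
tool_rot: [-0.0, 0.975, 0.223, 0.0]
force: [0.1, 0.3, -0.0]
grip_width: 0.299
grip_force: 0.0
```

Run:
```python
from h import *
s=read_state(); print(s['eef_pos'],s['tool_rot'],s['time_s'],s['force'])
im,d,c=cam('wrist'); W=cloud(d,c); np.savez('wrist2.npz',im=im,W=W); cv2.imwrite('pics/wrist2.png',im[:,:,::-1])
```

```text
[ 444.98612512 -186.18790504  299.75000085] [-1.20978402e-04  9.74844369e-01  2.22886597e-01  7.54943287e-05] 4.6667 [ 0.14069934  0.29067817 -0.00778481]
```

View pics/wrist2.png

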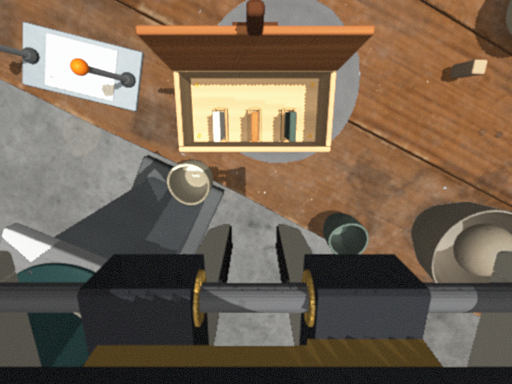

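The flap is open and leaning back. The tiles from left to right are white (219,125), orange (255,125) and dark green (291,125), so green is in the box's y = -44 slot.

Run:
```python
from h import *
D=np.load('wrist2.npz'); im,W=D['im'],D['W']; z=W[...,2]
yaw=2*np.arctan2(.223,.9748); X=np.array([np.cos(yaw),np.sin(yaw)]);Y=np.array([-X[1],X[0]])
for n,a,b in(('w',208,230),('o',245,264),('g',280,302)):
    m=np.zeros((384,512),bool); m[98:148,a:b]=1; m&=(z>118)&(z<128)
    P=W[m]; q=P[:,:2]; 
    print(n,len(P),P.mean(0).round(1),'x',(q@X).min(),(q@X).max(),'y',(q@Y).min(),(q@Y).max(),cv2.minAreaRect(q.astype(np.float32)))
e=read_state()['eef_pos'][:2]; print('tcp',e@X,e@Y)
```

```text
w 259 [ 478.4 -122.3  123.9] x 357.96987250920125 397.0613555590791 y -332.434404812329 -307.62510027311123 ((479.10418701171875, -124.05376434326172), (39.08901596069336, 24.808860778808594), 25.805465698242188)
o 242 [ 497.4 -161.1  124. ] x 358.0403346140278 397.05607194650025 y -371.8581331488743 -350.85741067441063 ((497.1060791015625, -161.26675415039062), (39.01569366455078, 21.000722885131836), 25.773651123046875)
g 258 [ 516.6 -200.3  123.9] x 358.0357523638917 397.05687305023304 y -416.36375389677346 -391.4212831360697 ((515.5965576171875, -199.57061767578125), (39.02067947387695, 24.942543029785156), 25.777915954589844)
tcp 320.11432582500004 -361.0905829722305
```

Request:
{"api": "apply_moves", "payload": {"motion": [{"x": 29,"y": 22,"z": 0,"ax": 0,"ay": 0,"az": 0,"jaw": 0.7},{"x": 57,"y": 44,"z": 0,"ax": 0,"ay": 0,"az": 0,"jaw": 0.7},{"x": 57,"y": 44,"z": 35,"ax": 0,"ay": 0,"az": 0,"jaw": 0.7},{"x": 57,"y": 44,"z": 70,"ax": 0,"ay": 0,"az": 0,"jaw": 0.7},{"x": 57,"y": 44,"z": 100,"ax": 0,"ay": 0,"az": 0,"jaw": 0.7}]}}

```text
time_s: 5.13
eef_pos: [516.1, -200.3, 196.7]
tool_rot: [-0.001, 0.975, 0.224, -0.001]
force: [0.4, 0.7, -1.2]
grip_width: 0.299
grip_force: 0.0
```

Request:
{"api": "apply_moves", "payload": {"motion": [{"x": 0,"y": 0,"z": 20,"ax": 0,"ay": 0,"az": 0,"jaw": 0.7},{"x": 0,"y": 0,"z": 40,"ax": 0,"ay": 0,"az": 0,"jaw": 0.7},{"x": 0,"y": 0,"z": 50,"ax": 0,"ay": 0,"az": 0,"jaw": 0.7},{"x": 0,"y": 0,"z": 50,"ax": 0,"ay": 0,"az": 0,"jaw": 0.7}]}}

```text
time_s: 5.47
eef_pos: [514.9, -200.3, 147.1]
tool_rot: [-0.001, 0.975, 0.224, -0.002]
force: [0.2, -0.2, -0.1]
grip_width: 0.299
grip_force: 0.0
```

Run:
```python
from h import *
s=read_state(); print(s['eef_pos'],s['force'],s['grip_width']*93)
yaw=2*np.arctan2(.223,.9748); X=np.array([np.cos(yaw),np.sin(yaw)]);Y=np.array([-X[1],X[0]])
e=s['eef_pos'][:2]; print(e@X,e@Y)
im,d,c=cam('wrist'); cv2.imwrite('pics/wrist3.png',im[:,:,::-1])
```

```text
[ 514.91283091 -200.26981607  147.10506798] [ 0.19212706 -0.18365728 -0.05514975] 27.84272884440694
376.62619233155493 -404.2226291465073
```

View pics/wrist3.png

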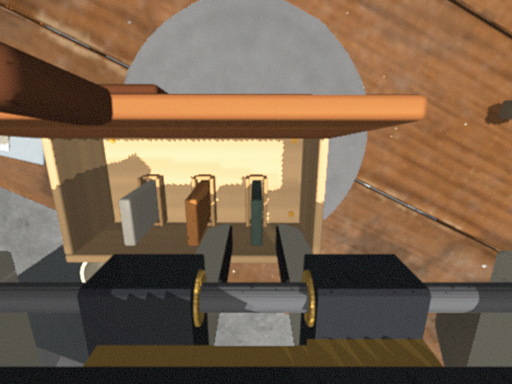

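The green tile (257,215) is centred between the fingertips (about 228 and 285), and the end wall is clear. Going down and closing.

Request:
{"api": "apply_moves", "payload": {"motion": [{"x": 0,"y": 0.8,"z": 12,"ax": 0,"ay": 0,"az": 0,"jaw": 0.7},{"x": 0,"y": 0.8,"z": 22,"ax": 0,"ay": 0,"az": 0,"jaw": 0.7},{"x": 0,"y": 0.8,"z": 32,"ax": 0,"ay": 0,"az": 0,"jaw": 0.7},{"x": 0,"y": 0.8,"z": 40,"ax": 0,"ay": 0,"az": 0,"jaw": 0.7},{"x": 0,"y": 0.8,"z": 40,"ax": 0,"ay": 0,"az": 0,"jaw": 0.7}]}}

```text
time_s: 5.93
eef_pos: [514.8, -201.6, 107.8]
tool_rot: [-0.001, 0.975, 0.223, -0.001]
force: [0.2, 0.4, -0.4]
grip_width: 0.299
grip_force: 0.0
```

Request:
{"api": "apply_moves", "payload": {"motion": [{"x": 0,"y": 0,"z": 0,"ax": 0,"ay": 0,"az": 0,"jaw": 1},{"x": 0,"y": 0,"z": 0,"ax": 0,"ay": 0,"az": 0,"jaw": 1},{"x": 0,"y": 0,"z": 0,"ax": 0,"ay": 0,"az": 0,"jaw": 1},{"x": 0,"y": 0,"z": 0,"ax": 0,"ay": 0,"az": 0,"jaw": 1},{"x": 0,"y": 0,"z": 0,"ax": 0,"ay": 0,"az": 0,"jaw": 1}], "grip_force": 15}}

```text
time_s: 6.35
eef_pos: [515.7, -202.0, 110.4]
tool_rot: [0.0, 0.975, 0.223, 0.0]
force: [-1.0, 0.2, 2.8]
grip_width: 0.086
grip_force: 15.0
```

Request:
{"api": "apply_moves", "payload": {"motion": [{"x": 0,"y": 0,"z": 0,"ax": 0,"ay": 0,"az": 0,"jaw": 1},{"x": 0,"y": 0,"z": 0,"ax": 0,"ay": 0,"az": 0,"jaw": 1}]}}

```text
time_s: 6.52
eef_pos: [515.7, -202.0, 110.4]
tool_rot: [0.0, 0.975, 0.223, 0.0]
force: [-0.6, -0.1, 5.3]
grip_width: 0.086
grip_force: 15.0
```

Request:
{"api": "apply_moves", "payload": {"motion": [{"x": 0,"y": 0,"z": -10,"ax": 0,"ay": 0,"az": 0,"jaw": 1},{"x": 0,"y": 0,"z": -25,"ax": 0,"ay": 0,"az": 0,"jaw": 1},{"x": 0,"y": 0,"z": -45,"ax": 0,"ay": 0,"az": 0,"jaw": 1},{"x": 0,"y": 0,"z": -65,"ax": 0,"ay": 0,"az": 0,"jaw": 1},{"x": 0,"y": 0,"z": -85,"ax": 0,"ay": 0,"az": 0,"jaw": 1}]}}

```text
time_s: 6.93
eef_pos: [515.3, -201.8, 196.2]
tool_rot: [-0.0, 0.975, 0.223, -0.0]
force: [-0.3, 0.4, -0.9]
grip_width: 0.09
grip_force: 15.0
```

Request:
{"api": "apply_moves", "payload": {"motion": [{"x": 0,"y": 0,"z": -25,"ax": 0,"ay": 0,"az": 0,"jaw": 1},{"x": 0,"y": 0,"z": -50,"ax": 0,"ay": 0,"az": 0,"jaw": 1},{"x": 0,"y": 0,"z": -70,"ax": 0,"ay": 0,"az": 0,"jaw": 1},{"x": 0,"y": 0,"z": -85,"ax": 0,"ay": 0,"az": 0,"jaw": 1},{"x": 0,"y": 0,"z": -85,"ax": 0,"ay": 0,"az": 0,"jaw": 1}]}}

```text
time_s: 7.35
eef_pos: [516.0, -202.1, 283.4]
tool_rot: [0.001, 0.975, 0.223, 0.002]
force: [1.0, 0.6, 0.4]
grip_width: 0.088
grip_force: 15.0
```

Run:
```python
from h import *
s=read_state(); print(s['eef_pos'],s['force'],s['grip_width']*93,s['grip_force'],s['joint_positions'])
im,d,c=cam('wrist'); cv2.imwrite('pics/wrist4.png',im[:,:,::-1])
yaw=2*np.arctan2(.223,.9748); X=np.array([np.cos(yaw),np.sin(yaw)])
e=s['eef_pos'][:2]; D=np.array([460,105.5])-e; print('tool dx,dy',D@X,D@[X[1],-X[0]])
```

```text
[ 516.02195035 -202.11662198  283.38276208] [1.0394907  0.58835207 0.39515626] 8.222611981361794 14.99984085559845 [-4.19364227e-01 -1.59411136e-01  1.62647746e+00  3.77003195e-05
  1.67046785e+00  7.01597881e-01]
tool dx,dy 83.29453927139807 -301.3776115936418
```

View pics/wrist4.png

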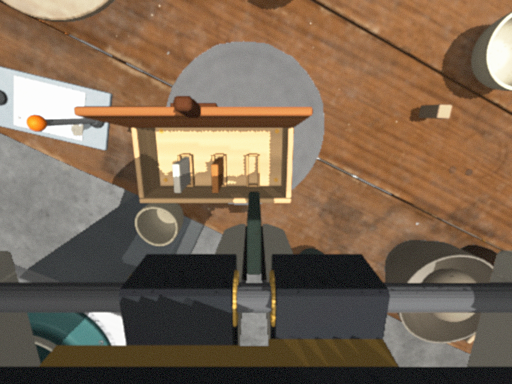

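Green tile is firmly held at (254,220), its slot is empty at (252,170), and the other two tiles are in place. Carrying it to the stand.

Request:
{"api": "apply_moves", "payload": {"motion": [{"x": 5,"y": -20,"z": 0,"ax": 0,"ay": 0,"az": 0,"jaw": 1},{"x": 14,"y": -52,"z": 0,"ax": 0,"ay": 0,"az": 0,"jaw": 1},{"x": 24,"y": -88,"z": 0,"ax": 0,"ay": 0,"az": 0,"jaw": 1},{"x": 34,"y": -124,"z": 0,"ax": 0,"ay": 0,"az": 0,"jaw": 1},{"x": 44,"y": -160,"z": 0,"ax": 0,"ay": 0,"az": 0,"jaw": 1}]}}

```text
time_s: 7.82
eef_pos: [484.6, -37.3, 277.9]
tool_rot: [-0.0, 0.975, 0.223, -0.001]
force: [1.6, 0.7, -0.3]
grip_width: 0.085
grip_force: 15.0
```

Request:
{"api": "apply_moves", "payload": {"motion": [{"x": 10,"y": -36,"z": 0,"ax": 0,"ay": 0,"az": 0,"jaw": 1},{"x": 20,"y": -72,"z": 0,"ax": 0,"ay": 0,"az": 0,"jaw": 1},{"x": 30,"y": -108,"z": 0,"ax": 0,"ay": 0,"az": 0,"jaw": 1},{"x": 36,"y": -132,"z": 0,"ax": 0,"ay": 0,"az": 0,"jaw": 1},{"x": 39,"y": -141,"z": 0,"ax": 0,"ay": 0,"az": 0,"jaw": 1}]}}

```text
time_s: 8.23
eef_pos: [458.2, 107.9, 278.3]
tool_rot: [-0.0, 0.975, 0.224, -0.001]
force: [0.3, -0.9, -1.1]
grip_width: 0.085
grip_force: 15.0
```

Request:
{"api": "apply_moves", "payload": {"motion": [{"x": 0,"y": 0,"z": 0,"ax": 0,"ay": 0,"az": -0.08,"jaw": 1},{"x": 0,"y": 0,"z": 0,"ax": 0,"ay": 0,"az": -0.18,"jaw": 1},{"x": 0,"y": 0,"z": 0,"ax": 0,"ay": 0,"az": -0.29,"jaw": 1},{"x": 0,"y": 0,"z": 0,"ax": 0,"ay": 0,"az": -0.4,"jaw": 1},{"x": 0,"y": 0,"z": 0,"ax": 0,"ay": 0,"az": -0.51,"jaw": 1}]}}

```text
time_s: 8.65
eef_pos: [459.3, 104.7, 278.3]
tool_rot: [-0.0, 0.886, 0.464, -0.001]
force: [-0.0, 0.4, -1.6]
grip_width: 0.089
grip_force: 15.0
```

Request:
{"api": "apply_moves", "payload": {"motion": [{"x": 0,"y": 0,"z": 0,"ax": 0,"ay": 0,"az": -0.11,"jaw": 1},{"x": 0,"y": 0,"z": 0,"ax": 0,"ay": 0,"az": -0.22,"jaw": 1},{"x": 0,"y": 0,"z": 0,"ax": 0,"ay": 0,"az": -0.33,"jaw": 1},{"x": 0,"y": 0,"z": 0,"ax": 0,"ay": 0,"az": -0.44,"jaw": 1},{"x": 0,"y": 0,"z": 0,"ax": 0,"ay": 0,"az": -0.55,"jaw": 1}]}}

```text
time_s: 9.07
eef_pos: [459.3, 104.6, 278.3]
tool_rot: [-0.0, 0.727, 0.687, -0.001]
force: [0.2, -0.1, -0.5]
grip_width: 0.081
grip_force: 15.0
```

Request:
{"api": "apply_moves", "payload": {"motion": [{"x": 0,"y": 0,"z": 0,"ax": 0,"ay": 0,"az": -0.11,"jaw": 1},{"x": 0,"y": 0,"z": 0,"ax": 0,"ay": 0,"az": -0.21,"jaw": 1},{"x": 0,"y": 0,"z": 0,"ax": 0,"ay": 0,"az": -0.277,"jaw": 1},{"x": 0,"y": 0,"z": 0,"ax": 0,"ay": 0,"az": -0.277,"jaw": 1},{"x": 0,"y": 0,"z": 0,"ax": 0,"ay": 0,"az": -0.277,"jaw": 1}]}}

```text
time_s: 9.48
eef_pos: [459.3, 104.8, 278.8]
tool_rot: [-0.0, 0.628, 0.778, -0.001]
force: [-0.5, -0.0, 0.3]
grip_width: 0.085
grip_force: 15.0
```

Run:
```python
from h import *
s=read_state(); q=s['tool_rot']; yaw=2*np.arctan2(q[2],q[1]); print(s['eef_pos'],np.degrees(yaw),s['force'],s['grip_width']*93,s['grip_force'])
im,d,c=cam('wrist'); W=cloud(d,c); np.savez('wrist5.npz',im=im,W=W)
cv2.imwrite('pics/wrist5.png',im[:,:,::-1])
hsv=cv2.cvtColor(im,cv2.COLOR_RGB2HSV)
m=(hsv[...,0]<13)&(hsv[...,1]>190)&(hsv[...,2]>150)&(W[...,2]>105)&(W[...,2]<150)
n,l,st,ce=cv2.connectedComponentsWithStats(m.astype(np.uint8))
for i in range(1,n):
    if st[i,4]>20: print('ball',st[i],ce[i],ray(*ce[i],130,c),np.nanmedian(W[l==i],0))
X=np.array([np.cos(yaw),np.sin(yaw)]); D=np.array([460,105.5])-s['eef_pos'][:2]; print('tool dx,dy',D@X,D@[X[1],-X[0]])
```

```text
[459.33591009 104.79888168 278.79615213] 102.21500391028734 [-0.5444231  -0.03818592  0.27373198] 7.937138624238613 14.99947875738144
ball [248 113  10  10  24] [251.70833333 115.875     ] [441.13975623 176.27689912 130.        ] [440.9601664  177.56619824 134.3303651 ]
tool dx,dy 0.5447367343184115 0.7973984016265414
```

View pics/wrist5.png

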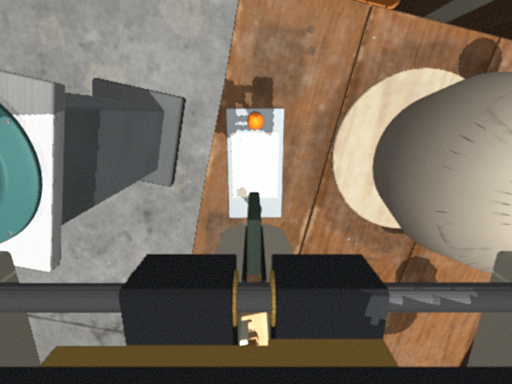

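The stand is centred under the tile (256,160) with the far ball at (256,121), and the tile is edge-on along the tool. The big vase to the right at (450,170) needs a clearance check before I lower.

Run:
```python
from h import *
c0=np.array([460,105.5]); a=np.radians(12.3); X=np.array([np.cos(a),np.sin(a)]); Y=np.array([-X[1],X[0]])
for f in('wrist5','top'):
    W=np.load(f+'.npz')['W'].reshape(-1,3)
    if f=='top': W=W[(W[:,1]>-20)]
    q=W[:,:2]-c0; x,y=q@X,q@Y
    for lo,hi in((120,170),(170,200),(200,230),(230,300),(300,420)):
        m=(W[:,2]>lo)&(W[:,2]<hi)&(abs(y)<70)&(x>30)&(x<300); print(f,lo,hi,m.sum(),x[m].min() if m.any() else None)
im,d,c=cam('wrist'); print(ray(256,121,130,c))
hsv=cv2.cvtColor(im,cv2.COLOR_RGB2HSV); m=(hsv[...,0]<13)&(hsv[...,1]>190)&(hsv[...,2]>150); m[:100]=0;m[140:]=0;m[:,:240]=0;m[:,270:]=0
v,u=np.nonzero(m); print(u.mean(),v.mean(),u.min(),u.max(),v.min(),v.max(),ray(u.mean(),v.mean(),130,c))
```

```text
wrist5 120 170 2857 138.0632266248262
wrist5 170 200 3474 143.7905098559907
wrist5 200 230 8507 149.53697231362844
wrist5 230 300 1469 176.02275533169515
wrist5 300 420 9058 30.002624042985126
top 120 170 423 139.03868264237573
top 170 200 497 144.3853498127805
top 200 230 1385 150.60736060027236
top 230 300 1774 176.95937907035582
top 300 420 480 280.2866270525326
[446.6892808  172.26827668 130.        ]
254.14285714285714 117.17142857142858 248 262 113 128 [443.9684114  175.63811152 130.        ]
```

The vase is at least 138 mm away and the body reaches 94 mm, so it's clear. Lowering.

Request:
{"api": "apply_moves", "payload": {"motion": [{"x": 0,"y": 0.5,"z": 15,"ax": 0,"ay": 0,"az": 0,"jaw": 1},{"x": 0,"y": 0.5,"z": 35,"ax": 0,"ay": 0,"az": 0,"jaw": 1},{"x": 0,"y": 0.5,"z": 55,"ax": 0,"ay": 0,"az": 0,"jaw": 1},{"x": 0,"y": 0.5,"z": 75,"ax": 0,"ay": 0,"az": 0,"jaw": 1},{"x": 0,"y": 0.5,"z": 95,"ax": 0,"ay": 0,"az": 0,"jaw": 1}]}}

```text
time_s: 10.0
eef_pos: [459.5, 105.3, 182.6]
tool_rot: [-0.0, 0.627, 0.779, -0.0]
force: [0.1, -0.2, -0.3]
grip_width: 0.084
grip_force: 15.0
```

Request:
{"api": "apply_moves", "payload": {"motion": [{"x": 0,"y": 0,"z": 15,"ax": 0,"ay": 0,"az": 0,"jaw": 1},{"x": 0,"y": 0,"z": 28,"ax": 0,"ay": 0,"az": 0,"jaw": 1},{"x": 0,"y": 0,"z": 39,"ax": 0,"ay": 0,"az": 0,"jaw": 1},{"x": 0,"y": 0,"z": 39,"ax": 0,"ay": 0,"az": 0,"jaw": 1},{"x": 0,"y": 0,"z": 39,"ax": 0,"ay": 0,"az": 0,"jaw": 1}]}}

```text
time_s: 10.42
eef_pos: [459.8, 105.3, 145.6]
tool_rot: [-0.0, 0.627, 0.779, -0.0]
force: [1.3, 0.4, 0.6]
grip_width: 0.084
grip_force: 15.0
```

Request:
{"api": "apply_moves", "payload": {"motion": [{"x": 0,"y": 0,"z": 0,"ax": 0,"ay": 0,"az": 0,"jaw": 1},{"x": 0,"y": 0,"z": 0,"ax": 0,"ay": 0,"az": 0,"jaw": 1},{"x": 0,"y": 0,"z": 0,"ax": 0,"ay": 0,"az": 0,"jaw": 1},{"x": 0,"y": 0,"z": 0,"ax": 0,"ay": 0,"az": 0,"jaw": 1},{"x": 0,"y": 0,"z": 0,"ax": 0,"ay": 0,"az": 0,"jaw": 1}]}}

```text
time_s: 10.83
eef_pos: [460.0, 105.4, 146.2]
tool_rot: [0.0, 0.627, 0.779, 0.0]
force: [0.6, -0.4, -2.0]
grip_width: 0.084
grip_force: 15.0
```

Run:
```python
from h import *
s=read_state(); q=s['tool_rot']; print(s['eef_pos'],np.degrees(2*np.arctan2(q[2],q[1])),s['force'],s['grip_width']*93,s['grip_force'])
im,d,c=cam('wrist'); W=cloud(d,c); 
cv2.imwrite('pics/a.png',im[:,:,::-1])
im2,d,c2=cam('side'); W2=cloud(d,c2)
q=np.hypot(W2[...,0]-460,W2[...,1]-105); z=W2[...,2]
m=(abs(W2[...,0]-460)<40)&(abs(W2[...,1]-105)<40)&(z>60)&(z<140)&(im2.max(2)<110)
print('side pts',m.sum(),np.nanmin(W2[m],0) if m.any() else '',np.nanmax(W2[m],0) if m.any() else '')
cv2.imwrite('pics/b.png',np.hstack([cv2.resize(im[60:260,150:350,::-1],(400,400)),cv2.resize(im2[120:220,200:300,::-1],(400,400))]))
```

```text
[459.98730355 105.37266669 146.17469889] 102.37521462561004 [ 0.55566241 -0.35702866 -1.95770282] 7.76759142464429 14.99976933002472
side pts 44 [453.74268917  86.80052505 100.44666763] [467.0588585  124.74297722 138.73950383]
```

View pics/b.png

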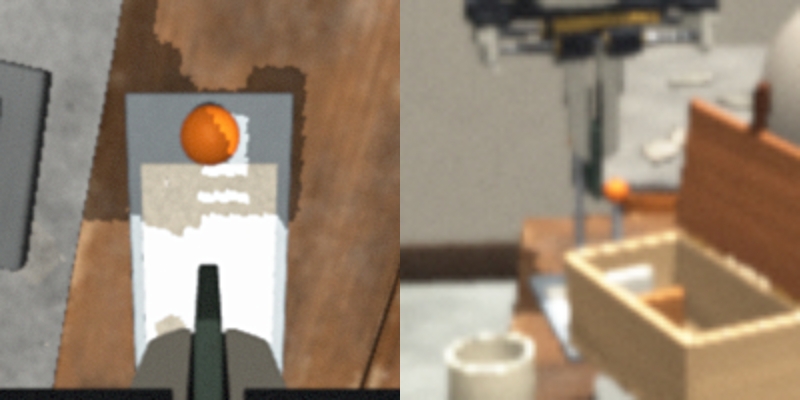

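The tile hangs upright in line with the far ball (209,133 in the left panel). Its side-view centre is near (460,106) and its lower end is at about z = 100, which matches the target. The flap is still open, and the cream cup and the other two tiles are undisturbed. Handing in.

```bash
python3 -c "
from plant import *
print(hand_in())"
```

```text
the job is handed in; nothing more can be done
None
```

I handed the job in at about 11 s of the 51 s allowed, with the green tile held upright at the viewing point (my final measurement put it about 2 mm off), the flap open and the other tiles and cups untouched; no verdict came back.

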